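Turn plug-in cassettes in a slide-jaw fixture and wipe their contact strips

ROBOT

A 6-joint arm with a two-finger parallel gripper is mounted at the origin on the work surface. World frame = base frame: x ahead of the robot, y to its left, z up, the work surface at z = 0. Lengths are in mm, angles in rad, forces in N, time in s.
With the tool pointing down it reaches from about 275 to 750 mm from the base axis. Payload 10.2 kg.
Tool frame: the origin (TCP) lies midway between the tips of the shut fingers; the grasp point (between the pads) lies 19 mm behind it; z points along the fingers, y is the line along which they close (so a half turn about z gives the same grasp; the last joint's range is limited). The gripper opens to 85 mm and grips with 20 to 120 N. Pads are 22 mm wide; open, the fingers measure 114 mm over their backs; the gripper's body (76 mm by 85 mm) begins 54 mm behind the grasp point. The pads swing forward as they close: fully open they stand 13 mm farther back than shut.
Start: joints at [-1.478, 0.313, 1.498, -0, 1.331, -0.223], TCP at [163.04, -499.048, 231.294] pointing down, gripper open.
Joint ranges: [-2.94, 2.94], [-0.97, 2.17], [0.19, 2.56], [-1.23, 4.37], [0.02, 3.11], [-2.88, 2.88]. Speed limits (rad/s): [2.39, 2.39, 3.01, 3.14, 3.14, 3.14].

INTERFACE

Orientations are given as a unit quaternion [w, x, y, z].
In Python, from rig import ctrl, capture, camera_info gives the robot as it stands.
- The arm moves only by the tool apply_moves, never from a script. Its argument "targets" is a list of rows, each a list of 3 entries, a list of its own where there are three numbers: the finger opening in mm, from 0 to 85.4, then the shift along the world's x, y, z in mm, then the turn, a rotation vector about the world's x, y, z in degrees. In form: [[grip, [dx, dy, dz], [rx, ry, rz]], ...]. A call has 1 to 20 rows; each row is the pose to reach, as a shift and turn from the pose commanded when the call began; what a row does not reach only later rows make up. A row lasts 1/10 s, in which the tool goes at most 50 mm and 8.59 degrees, less where a joint would pass 70% of its speed; a pose out of reach is approached as far as the arm can. A call with a gripper value outside its range is refused whole. The fingers move at their own pace and stop on an object; "squeeze" is the grip in N (left out, the last holds). Time passes only in rows, so rows that repeat a pose let the fingers close. It gives the time, the measured TCP pose, the force, the opening and the grip force at its end, in the units of the state.
- ctrl.sense(): the state, without advancing time (a new reading comes with each control period).
- capture(name): name is "side" or "top"; returns (picture, depth): 480x640x3 uint8, blue, green, red; 480x640 float32, mm along the optical axis (not along the pixel's ray), 0 where there is no reading.
- camera_info(name): a dict with "vfov" (degrees; the focal length in pixels is half the picture's height over the tangent of half this angle, whatever the lens; pixels are square), "cx", "cy" (the principal point, pixels), "extrinsics" (4x4, takes a point from camera to world coordinates). Camera axes: x right, y down, z forward; pixel columns grow to the right and rows downward; lengths in mm; the calibration is good to about 2 mm. A picture is of the moment at which its call begins. camera_info takes no time and is no camera call.
- ctrl.finish_job(): hands the job in; it is judged then, once.
The state is a dict: "time_s": time; "joints": joint angles; "dq": joint speeds; "tau": joint torques, N m; "eef_pos": TCP position; "ee_rot": TCP orientation; "force": force on the tool from outside, world axes, zero at the start; "wrist_torque": the same for the moment, N m; "grip_width": opening from 0.0 (shut) to 1.0 (fully open); "grip_force": force on a finger pad.
Only numpy, scipy, OpenCV 4.12 (cv2) and the standard library are available. Lean on these libraries where they do the work, as an engineer would, in place of code of your own. Each camera call takes 0.05 s, during which the arm holds its last target. There are 200 camera calls.

TASK

Turn every cassette in the slide-jaw fixture a quarter turn within its own lane so that its brass contact strip faces straight up, and clamp them all again by pushing the jaw fully home. Then take the spring-padded cleaning block and wipe each strip in one steady light stroke along its whole length, the middle of the pad going from near the jaw end to near the fixed-stop end with the pad partly compressed on its spring (never hard): first the cassette nearest the robot and then outward. Finally stand the block back on its cork mat, leaving the cassettes clamped with strips up and everything else on the bench where it is.

Things in the scene. Friction and masses are not known exactly. Their poses are not given: they have to be found in the camera images.
- fixture: Steel fixture fixed to the bench, base plate 210 x 230 x 15 mm. Origin on the bench under the centre of the middle lane, z up. Three lanes run along its y, at x = -66 (near the robot), 0 and +66 mm. A sliding jaw on the -y side, 22 mm high and as wide as all lanes, clamps all cassettes at once against the fixed stop on the +y side. A clamped cassette is centred at y = 0, z = 50 mm.
- lane_floor (a point): Centre of the middle lane's floor, 15 mm above the bench, on which cassettes stand. Each lane lies between guide ribs 23 mm apart and 15 mm high with a slightly flared mouth, reaching from y = -27 to +27 mm in the fixture.
- stop_face (a point): Foot of the fixed stop's face at the middle lane (fixture y = +35 mm); the stop is 22 mm high above the lane floor, and as wide as all lanes.
- jaw (a joint): Position of the sliding jaw, m: 0 when it clamps the 70 mm cassettes against the stop; grows as it opens towards the fixture's -y, to 0.036. About 5 N of friction; it stays where it is left. There is no spring or lock.
- jaw_handle (a point): Top centre of the jaw's black upright handle: 16 mm along the fixture's y, 34 mm along its x, 36 mm high, its top about 59 mm above the bench, 77 mm outside the jaw's face; moves with the jaw.
- cassette_near: Aluminium cassette, a plate 20 (x) x 70 x 70 mm, about 0.18 kg, on edge in the near (fixture x = -66 mm) lane; may be absent. Origin at its centre. Its +y edge carries the contact strip: brass contacts along the whole edge, wrapping a little onto both flat faces. At the start z is up and the strip faces the fixed stop (fixture +y); when rightly turned its y points up.
- cassette_mid: Aluminium cassette, a plate 20 (x) x 70 x 70 mm, about 0.18 kg, on edge in the middle (fixture x = 0) lane; may be absent. Origin at its centre. Its +y edge carries the contact strip: brass contacts along the whole edge, wrapping a little onto both flat faces. At the start z is up and the strip faces the sliding jaw (fixture -y); when rightly turned its y points up.
- cassette_far: Aluminium cassette, a plate 20 (x) x 70 x 70 mm, about 0.18 kg, on edge in the far (fixture x = +66 mm) lane; may be absent. Origin at its centre. Its +y edge carries the contact strip: brass contacts along the whole edge, wrapping a little onto both flat faces. At the start z is up and the strip faces the fixed stop (fixture +y); when rightly turned its y points up.
- block: Contact-cleaning block, 0.24 kg, 70 (x) x 56 (y) x 66 (z) mm: black rubber pad below, grey plate from 24 to 32 mm up, wooden grip bar on top, 60 (x) x 26 (y) mm, from 32 to 66 mm up. Origin at the centre of the underside of the pad when the pad is fully out; z up. Stands on the cork mat, where its own weight sinks it about 1 mm on its spring.
- pad_face (a point): Centre of the underside of the block's rubber pad (70 x 56 mm). The pad is sprung: it gives up to 12 mm upwards into the block at 0.9 N per mm; beyond that it is hard.
- mat: Cork mat fixed to the bench, 180 (x) x 160 (y) x 3 mm, origin at the centre of its underside; the block's home. Nothing else lies on it.
- screwdriver: Bystander: screwdriver lying on the bench.
- spanner: Bystander: open-ended spanner lying on the bench.
- spool: Bystander: dark steel spool, 64 mm across, 45 mm high.
- cleaner: Bystander: closed bottle, 48 mm across, 120 mm high.
- cup: Bystander: empty white cup, 70 mm across, 85 mm high.
- multimeter: Bystander: hand multimeter lying on its back, 150 x 75 x 34 mm.
- board: Bystander: green circuit board, 110 x 85 x 10 mm, lying on the bench.
Mind the look-alikes: they are no part of the job. Leave any orange look-alike of the cassette_near alone.

How it is judged:
By the outcome, as a careful person would: the job done as asked, in the order asked, and still so for the second after the job is handed in, with the robot touching nothing.
Of cassette_near, cassette_mid, cassette_far only 2 to 3 are there at a start; the rules pass over those that are not, and their reading is None.
At some moment in a run one of block may be knocked a few centimetres aside while the robot is not near it.
It also fails if it takes over 192 s, if anything falls off the work surface, if the arm or the gripper's body presses on something with over 40 N, if the wrist force passes 120 N, or if a joint passes its speed limit or range.

## Working session

There is one attempt and no reset: what is moved stays moved. The work goes in short steps, Python scripts to look and compute and a tool call to move; the robot and the scene stay as the last step left them, time stands still between calls to the robot, and variables do not carry over. Pictures are saved under pics/ and viewed, at most 14 in all, crops included, and the job is handed in when it is done.

Besides the shell and the picture viewer there is one more tool, called after "Request:" in YAML: its name, and indented under it one key for each argument. apply_moves: Moves the arm, as the interface text tells. Its arguments: {"type":"object","properties":{"targets":{"type":"array","items":{"type":"array"}},"squeeze":{"type":"number"}},"required":["targets"]}

```bash
ls; mkdir -p pics; cat > h.py <<'E'
import numpy as np, cv2
from rig import ctrl, capture, camera_info
def cam(n):
    i=camera_info(n); f=240/np.tan(np.radians(i['vfov']/2)); return f,i['cx'],i['cy'],np.array(i['extrinsics'])
def ray(n,u,v):
    f,cx,cy,E=cam(n); d=E[:3,:3]@np.array([(u-cx)/f,(v-cy)/f,1]); return E[:3,3],d
def onz(n,u,v,z):
    o,d=ray(n,u,v); return o+d*(z-o[2])/d[2]
def cloud(n,D):
    f,cx,cy,E=cam(n); v,u=np.mgrid[:480,:640]
    P=np.stack([(u-cx)/f*D,(v-cy)/f*D,D],-1)@E[:3,:3].T+E[:3,3]; P[D==0]=np.nan; return P
def proj(n,p):
    f,cx,cy,E=cam(n); q=E[:3,:3].T@(np.array(p)-E[:3,3]); return [q[0]/q[2]*f+cx,q[1]/q[2]*f+cy]
E
python3 - <<'E'
from h import *
for n in ['side','top']:
    I,D=capture(n); cv2.imwrite(f'pics/{n}0.png',I); np.save(f'pics/{n}0.npy',D)
    print(camera_info(n))
print(ctrl.sense())
E
```

```text
pics
{'vfov': 44.23913624780829, 'cx': 320.8539811442087, 'cy': 238.47516027762646, 'extrinsics': array([[-8.93826751e-01, -2.56942343e-01,  3.67497445e-01,
         2.36649476e+01],
       [-4.48259108e-01,  4.90559268e-01, -7.47271956e-01,
         1.00043025e+03],
       [ 1.17265293e-02, -8.32665741e-01, -5.53651742e-01,
         8.38836093e+02],
       [ 0.00000000e+00,  0.00000000e+00,  0.00000000e+00,
         1.00000000e+00]])}
{'vfov': 45.904567297486075, 'cx': 319.6180750182928, 'cy': 235.18420138392003, 'extrinsics': array([[ 1.95071671e-02, -9.92431732e-01,  1.21238306e-01,
         3.50135346e+02],
       [-9.99808824e-01, -1.95252624e-02,  1.03884504e-03,
        -3.00375914e+01],
       [ 1.33622696e-03, -1.21235394e-01, -9.92622886e-01,
         1.65115536e+03],
       [ 0.00000000e+00,  0.00000000e+00,  0.00000000e+00,
         1.00000000e+00]])}
{'time_s': 0.1, 'joints': array([-1.47843899e+00,  3.13362734e-01,  1.49833220e+00, -2.92281662e-05,
        1.33100194e+00, -2.23408639e-01]), 'dq': array([ 0.00198962, -0.00092433, -0.00233436, -0.00156279, -0.00141123,
        0.0002826 ]), 'tau': array([ 2.22401686e-03, -4.12901008e+01, -2.60144430e+01, -1.86815637e-04,
        2.98493302e-03,  2.15115153e-05]), 'eef_pos': array([ 162.99202494, -498.82429055,  230.81921142]), 'ee_rot': array([-5.51852938e-04,  9.87561652e-01,  1.57231291e-01,  2.19878290e-05]), 'force': array([-0.78608995, -0.75638361,  1.16407013]), 'wrist_torque': array([-0.00096577, -0.05124736,  0.05573227]), 'grip_force': 0.0, 'grip_width': 0.9966137741626688}
```

View pics/top0.png

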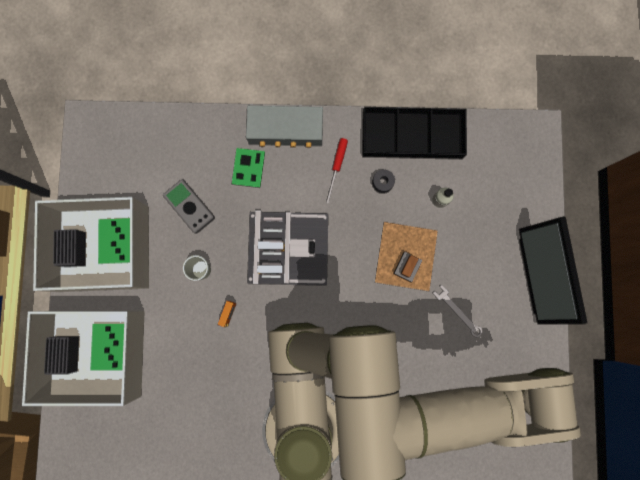

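View pics/side0.png

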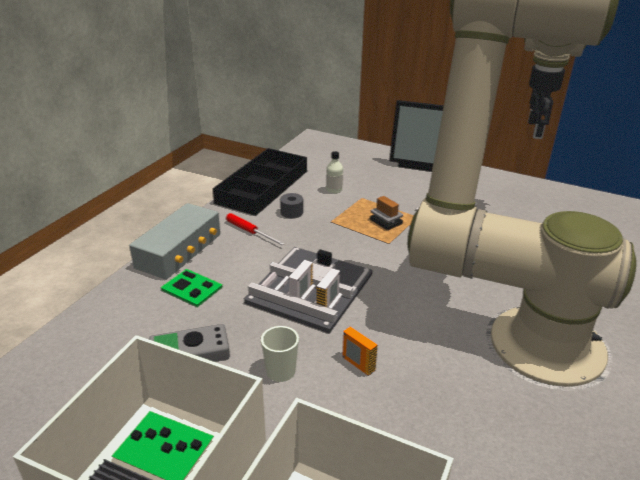

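The top view shows the fixture around (288,247) with the stop to the left (+y) and the handle at (311,248), and the block on its mat at (407,263). The orange look-alike is at (227,312). Two cassettes seem present, near at row 268 and mid at row 245. I'll zoom in to check.

```bash
python3 - <<'E'
from h import *
a=cv2.imread('pics/top0.png'); b=cv2.imread('pics/side0.png')
A=cv2.resize(a[200:300,240:340],None,fx=4,fy=4,interpolation=cv2.INTER_CUBIC);B=cv2.resize(a[215:295,370:450],(400,400),interpolation=cv2.INTER_CUBIC)
cv2.imwrite('pics/c0.png',np.hstack([A,B])); 
cv2.imwrite('pics/c1.png',cv2.resize(b[230:340,235:385],None,fx=5,fy=5,interpolation=cv2.INTER_CUBIC))
P=cloud('top',np.load('pics/top0.npy'))
for r in (213,223,233,245,257,268,280): print(r,[tuple(int(x) for x in P[r,c]) for c in range(248,332,6)])
print('blk',[tuple(int(x) for x in P[r,c]) for r in range(254,276,4) for c in (400,406,412)])
E
```

```text
213 [(613, 184, 0), (611, 164, 12), (608, 144, 37), (612, 129, 15), (612, 112, 12), (613, 94, 11), (612, 76, 20), (609, 58, 41), (613, 41, 18), (613, 24, 17), (614, 6, 13), (614, -10, 17), (615, -28, 15), (617, -45, 1)]
223 [(582, 182, 5), (580, 162, 23), (578, 143, 39), (581, 127, 23), (583, 111, 12), (582, 93, 20), (583, 76, 18), (582, 57, 28), (584, 41, 14), (583, 23, 23), (585, 6, 14), (586, -11, 7), (584, -28, 26), (585, -46, 17)]
233 [(553, 180, 8), (552, 162, 16), (551, 143, 27), (553, 128, 12), (553, 109, 19), (554, 92, 13), (554, 75, 17), (554, 57, 18), (554, 40, 20), (555, 23, 14), (555, 5, 17), (555, -11, 15), (556, -29, 13), (556, -46, 19)]
245 [(517, 178, 16), (514, 158, 44), (510, 136, 83), (511, 120, 84), (511, 103, 84), (511, 86, 90), (518, 73, 26), (517, 56, 30), (518, 39, 25), (518, 21, 32), (518, 4, 31), (516, -13, 56), (521, -29, 17), (521, -47, 15)]
257 [(482, 177, 13), (480, 157, 42), (482, 142, 20), (483, 125, 18), (483, 108, 15), (483, 90, 15), (484, 73, 18), (484, 55, 20), (484, 38, 17), (485, 21, 18), (485, 3, 19), (485, -13, 15), (485, -30, 22), (487, -48, 4)]
268 [(450, 176, 17), (449, 156, 40), (446, 134, 89), (446, 117, 92), (447, 101, 89), (447, 84, 84), (450, 71, 40), (452, 55, 20), (452, 37, 19), (453, 20, 17), (454, 3, 12), (454, -13, 14), (454, -31, 16), (454, -48, 15)]
280 [(416, 175, 10), (415, 155, 36), (416, 140, 13), (416, 123, 15), (417, 105, 20), (417, 88, 17), (416, 70, 40), (418, 54, 21), (418, 37, 15), (418, 19, 18), (418, 2, 22), (419, -14, 24), (419, -31, 20), (420, -49, 16)]
blk [(500, -263, 5), (498, -276, 35), (501, -299, 0), (488, -263, 5), (486, -276, 34), (484, -288, 67), (474, -259, 38), (473, -273, 56), (473, -288, 65), (463, -260, 31), (461, -270, 71), (462, -289, 63), (451, -259, 36), (450, -271, 68), (450, -287, 71), (440, -260, 30), (438, -270, 72), (441, -294, 31)]
```

View pics/c0.png

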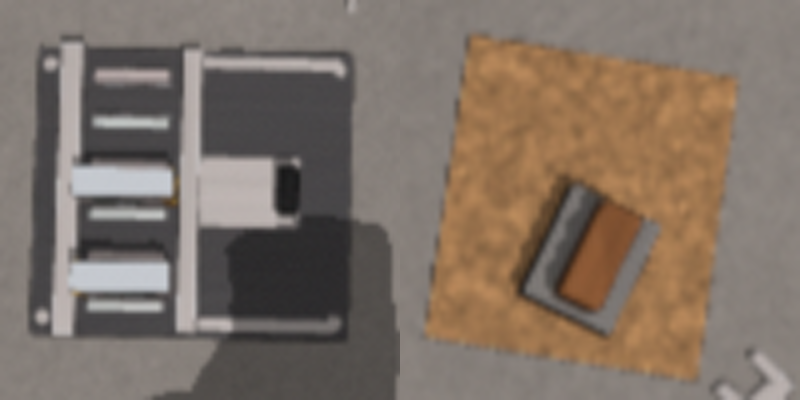

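View pics/c1.png

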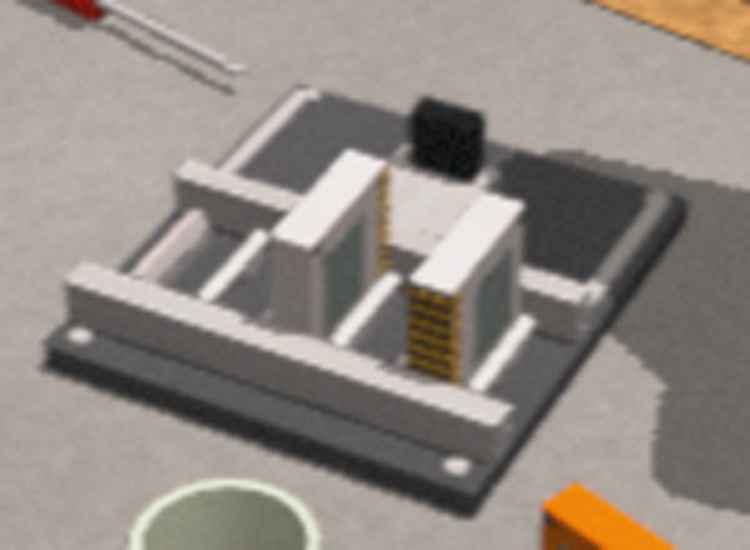

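The close-ups show only two cassettes. Near has its strip towards the stop (side crop 435,335) and mid has its strip towards the jaw (side crop 385,230); the far lane is empty. The handle is at top-crop (287,190). The block's bar is at c0 (605,257). Next I'll measure these in both views.

```bash
cat >> h.py <<'E'
def two(ut,us):
    (o1,d1),(o2,d2)=ray('top',*ut),ray('side',*us)
    s=np.linalg.lstsq(np.c_[d1,-d2],o2-o1,rcond=None)[0]; a,b=o1+d1*s[0],o2+d2*s[1]
    return (a+b)/2,np.linalg.norm(a-b)
def blobs(I,lo,hi,box,hsv=True,amin=15):
    x0,y0,x1,y1=box; J=cv2.cvtColor(I,cv2.COLOR_BGR2HSV) if hsv else I
    m=cv2.inRange(J[y0:y1,x0:x1],np.array(lo),np.array(hi)); n,l,s,c=cv2.connectedComponentsWithStats(m,connectivity=4)
    out=[]
    for k in range(1,n):
        if s[k,4]>=amin:
            pts=np.argwhere(l==k)[:,::-1].astype(np.float32)+[x0,y0]
            out.append((c[k]+[x0,y0],s[k,4],cv2.minAreaRect(pts.astype(np.float32))))
    return out
E
python3 - <<'E'
from h import *
np.set_printoptions(precision=1,suppress=True)
t=cv2.imread('pics/top0.png'); s=cv2.imread('pics/side0.png')
c=lambda p:np.array(p)/4+[239.625,199.625]
C=[(42,48),(352,52),(345,338),(30,335)]
Pc=[onz('top',*c(p),15) for p in C]; print('base',Pc,'ctr',np.mean(Pc,0))
for a,b in((0,1),(3,2),(0,3),(1,2)): d=Pc[b]-Pc[a]; print(np.linalg.norm(d),np.degrees(np.arctan2(d[1],d[0])))
for nm,I,box in(('top',t,(250,235,292,282)),('side',s,(285,255,345,310))):
    print(nm,'casstop');
    for b in blobs(I,(0,0,205),(180,60,255),box): print(b[0],b[1],b[2],onz(nm,*b[0],85))
for nm,I,box in(('top',t,(300,235,320,260)),('side',s,(310,245,340,270))):
    print(nm,'handle')
    for b in blobs(I,(0,0,0),(180,255,45),box): print(b[0],b[1],b[2],onz(nm,*b[0],59))
for nm,I,box in(('top',t,(385,240,430,285)),('side',s,(365,190,410,225))):
    print(nm,'bar')
    for b in blobs(I,(3,100,60),(14,255,165),box): print(b[0],b[1],b[2],onz(nm,*b[0],68))
# side corner crop: near cassette top corners, mid cassette top corners
d=lambda p:np.array(p)/5+[234.6,229.6]
print('near top',[onz('side',*d(p),85) for p in((410,285),(462,296),(523,205),(470,190))])
print('mid top',[onz('side',*d(p),85) for p in((272,238),(322,247),(390,165),(345,150))])
E
```

```text
base [array([615.3, 176.1,  15. ]), array([616.8, -50.4,  15. ]), array([408.4, -49.1,  15. ]), array([406.2, 177.6,  15. ])] ctr [511.7  63.5  15. ]
226.54249529091985 -89.61818501447398
226.66499242283658 -89.42351277191078
209.17763387745003 179.6042449163579
208.40595786445422 179.6346862478187
top casstop
[269.5 244.7] 84 ((270.0, 245.0), (4.0, 22.0), 90.0) [512.  110.3  85. ]
[269.2 268.5] 90 ((269.0, 268.5), (3.0, 22.0), 90.0) [445.9 109.   85. ]
side casstop
[298.5 269.3] 201 ((299.43414306640625, 269.39263916015625), (14.470239639282227, 26.816858291625977), 69.775146484375) [513.  111.3  85. ]
[323.9 274.6] 367 ((324.05364990234375, 276.5829162597656), (24.933963775634766, 21.232284545898438), 12.094757080078125) [456.5 103.2  85. ]
[341.9 285.7] 16 ((342.0, 285.5), (3.0, 4.0), 90.0) [406.8 119.8  85. ]
[307.5 291.5] 44 ((307.5, 291.4999694824219), (2.4327006340026855, 17.028905868530273), 39.80556869506836) [460.9 169.4  85. ]
[334.8 300.5] 45 ((334.9591064453125, 300.3531494140625), (2.5607852935791016, 16.58413314819336), 37.5685920715332) [399.4 169.5  85. ]
[304.9 302.
[... 447 characters left out ...]
. ]
[389.8 251.1] 22 ((390.20587158203125, 250.82351684570312), (6.002450466156006, 6.345447540283203), 30.963754653930664) [ 502.3 -226.    68. ]
[409.6 265.2] 211 ((409.8000793457031, 265.4000244140625), (9.838699340820312, 22.360679626464844), 26.56505012512207) [ 464.  -281.8   68. ]
side bar
[387.2 207.9] 191 ((386.6957092285156, 207.8538818359375), (23.351896286010742, 12.789175033569336), 21.250505447387695) [ 448.1 -245.2   68. ]
near top [array([451.8, 146.6,  85. ]), array([429.6, 143.2,  85. ]), array([433.9,  75.4,  85. ]), array([458.7,  76.2,  85. ])]
mid top [array([517.5, 145. ,  85. ]), array([496. , 140.8,  85. ]), array([497.5,  75.9,  85. ]), array([520.1,  75.1,  85. ])]
```

Request:
apply_moves:
  targets:
    - [60,[348,495,-70],[0,0,72]]
    - [60,[348,495,-70],[0,0,72]]
    - [60,[348,495,-70],[0,0,72]]
    - [60,[348,495,-70],[0,0,72]]
    - [60,[348,495,-70],[0,0,72]]
    - [60,[348,495,-70],[0,0,72]]
    - [60,[348,495,-70],[0,0,72]]
    - [60,[348,495,-70],[0,0,72]]
    - [60,[348,495,-70],[0,0,72]]
    - [60,[348,495,-70],[0,0,72]]
    - [60,[348,495,-70],[0,0,72]]
    - [60,[348,495,-70],[0,0,72]]
    - [60,[348,495,-70],[0,0,72]]
    - [60,[348,495,-70],[0,0,72]]
    - [60,[348,495,-70],[0,0,72]]
    - [60,[348,495,-70],[0,0,72]]
    - [60,[348,495,-70],[0,0,72]]
    - [60,[348,495,-70],[0,0,72]]
  squeeze: 40

```text
time_s: 1.9
eef_pos: [510.9, -4.8, 161.5]
ee_rot: [0.0, 0.707, 0.707, 0.0]
force: [-0.7, 0.1, 0.3]
grip_width: 0.7
grip_force: 0.0
```

Request:
apply_moves:
  targets:
    - [60,[0,0,-40],[0,0,0]]
    - [60,[0,0,-80],[0,0,0]]
    - [60,[0,0,-105],[0,0,0]]
    - [60,[0,0,-120],[0,0,0]]
    - [60,[0,0,-128],[0,0,0]]
    - [60,[0,0,-128],[0,0,0]]
    - [25,[0,0,-128],[0,0,0]]
    - [25,[0,0,-128],[0,0,0]]
    - [25,[0,0,-128],[0,0,0]]
    - [25,[0,0,-128],[0,0,0]]
    - [25,[0,0,-128],[0,0,0]]
    - [25,[0,0,-128],[0,0,0]]
    - [25,[0,0,-128],[0,0,0]]
  squeeze: 60

```text
time_s: 3.2
eef_pos: [511.8, -4.2, 34.5]
ee_rot: [0.001, 0.707, 0.708, 0.001]
force: [-0.7, -1.1, 6.7]
grip_width: 0.387
grip_force: 60.0
```

Request:
apply_moves:
  targets:
    - [25,[0,-5,0],[0,0,0]]
    - [25,[0,-10,0],[0,0,0]]
    - [25,[0,-15,0],[0,0,0]]
    - [25,[0,-20,0],[0,0,0]]
    - [25,[0,-25,0],[0,0,0]]
    - [25,[0,-30,0],[0,0,0]]
    - [25,[0,-30,0],[0,0,0]]
    - [60,[0,-30,0],[0,0,0]]
    - [60,[0,-30,0],[0,0,0]]
    - [60,[0,-30,0],[0,0,0]]
    - [60,[0,-30,0],[0,0,0]]
    - [60,[0,-30,40],[0,0,0]]
    - [60,[0,-30,80],[0,0,0]]
    - [60,[0,-30,130],[0,0,0]]
    - [40,[-66,60,180],[0,0,0]]
    - [40,[-66,114,180],[0,0,0]]
    - [40,[-66,114,180],[0,0,0]]
    - [40,[-66,114,180],[0,0,0]]
    - [40,[-66,114,180],[0,0,0]]

```text
time_s: 5.1
eef_pos: [444.5, 111.8, 214.1]
ee_rot: [0.0, 0.705, 0.709, 0.001]
force: [0.3, -0.1, -0.6]
grip_width: 0.474
grip_force: 0.0
```

```bash
python3 - <<'E'
from h import *
np.set_printoptions(precision=1,suppress=True)
print(ctrl.sense()['joints'])
I,D=capture('side'); cv2.imwrite('pics/s1.png',cv2.resize(I[180:340,200:420],None,fx=3,fy=3)); 
for b in blobs(I,(0,0,0),(180,255,45),(310,235,350,275)): print('handle',b[0],b[1],onz('side',*b[0],50))
E
```

```text
[-0.   0.2  1.7  0.   1.2 -0. ]
handle [329.6 251.3] 143 [505.  -25.3  50. ]
```

View pics/s1.png

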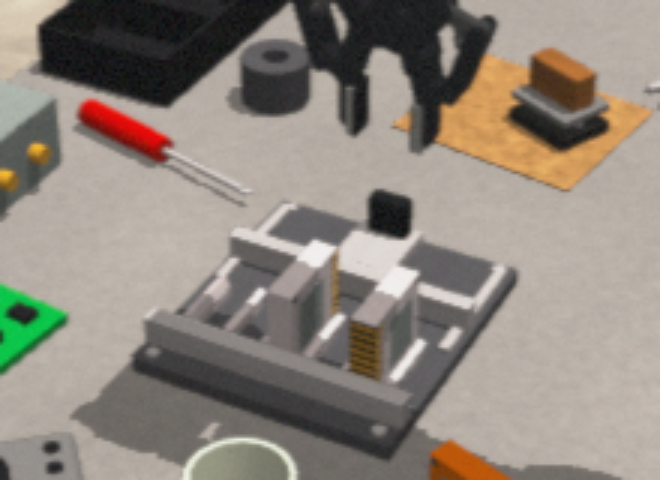

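The jaw is open by about 30 mm, with its handle at crop (390,212), and the cassettes still stand against the stop. That capture ran in parallel with the move; I won't do that again. Now I'll test whether both 45° tilts are reachable.

Request:
apply_moves:
  targets:
    - [36,[0,0,0],[8,0,0]]
    - [36,[0,0,0],[16,0,0]]
    - [36,[0,0,0],[24,0,0]]
    - [36,[0,0,0],[32,0,0]]
    - [36,[0,0,0],[40,0,0]]
    - [36,[0,0,0],[45,0,0]]
    - [36,[0,0,0],[45,0,0]]
    - [36,[0,0,0],[45,0,0]]

```text
time_s: 5.95
eef_pos: [445.3, 109.0, 212.9]
ee_rot: [-0.27, 0.654, 0.653, 0.27]
force: [0.1, 0.6, -0.0]
grip_width: 0.421
grip_force: 0.0
```

Request:
apply_moves:
  targets:
    - [36,[0,0,-10],[-8,0,0]]
    - [36,[0,0,-20],[-16,0,0]]
    - [36,[0,0,-30],[-24,0,0]]
    - [36,[0,0,-40],[-32,0,0]]
    - [36,[0,0,-50],[-40,0,0]]
    - [36,[0,0,-60],[-48,0,0]]
    - [36,[0,-9,-70],[-56,0,0]]
    - [36,[0,-9,-70],[-64,0,0]]
    - [36,[0,-9,-70],[-72,0,0]]
    - [36,[0,-9,-70],[-80,0,0]]
    - [36,[0,-9,-70],[-90,0,0]]
    - [36,[0,-9,-70],[-90,0,0]]
    - [36,[0,-9,-70],[-90,0,0]]

```text
time_s: 7.25
eef_pos: [445.2, 101.9, 143.1]
ee_rot: [0.27, 0.652, 0.655, -0.27]
force: [0.1, 0.0, -0.0]
grip_width: 0.424
grip_force: 0.0
```

Request:
apply_moves:
  targets:
    - [36,[0,0,-30],[0,0,0]]
    - [36,[0,0,-55],[0,0,0]]
    - [36,[0,0,-75],[0,0,0]]
    - [36,[0,0,-90],[0,0,0]]
    - [36,[0,0,-100],[0,0,0]]
    - [36,[0,0,-100],[0,0,0]]
    - [12,[0,0,-100],[0,0,0]]
    - [12,[0,0,-100],[0,0,0]]
    - [12,[0,0,-100],[0,0,0]]
    - [12,[0,0,-100],[0,0,0]]
    - [12,[0,0,-100],[0,0,0]]
    - [12,[0,0,-100],[0,0,0]]
  squeeze: 60

```text
time_s: 8.45
eef_pos: [445.6, 101.1, 44.1]
ee_rot: [0.271, 0.653, 0.654, -0.27]
force: [0.9, 0.4, 6.2]
grip_width: 0.228
grip_force: 59.3
```

Request:
apply_moves:
  targets:
    - [12,[0,-4,2],[0,0,0]]
    - [12,[0,-8,8],[0,0,0]]
    - [12,[0,-8,30],[0,0,0]]
    - [12,[0,-8,55],[0,0,0]]
    - [12,[0,-8,80],[0,0,0]]
    - [12,[0,-6,80],[8,0,0]]
    - [12,[0,-4,80],[16,0,0]]
    - [12,[0,-2,80],[24,0,0]]
    - [12,[0,0,80],[32,0,0]]
    - [12,[0,1,80],[40,0,0]]
    - [12,[0,2,80],[48,0,0]]
    - [12,[0,3,80],[56,0,0]]
    - [12,[0,4,80],[64,0,0]]
    - [12,[0,5,80],[72,0,0]]
    - [12,[0,6,80],[80,0,0]]
    - [12,[0,6,78],[88,0,0]]
    - [12,[0,6,78],[90,0,0]]
    - [12,[0,6,78],[90,0,0]]
    - [12,[0,6,78],[90,0,0]]

```text
time_s: 10.35
eef_pos: [445.0, 107.2, 121.6]
ee_rot: [-0.269, 0.653, 0.655, 0.27]
force: [-0.3, 0.2, -1.9]
grip_width: 0.227
grip_force: 59.4
```

```bash
python3 - <<'E'
from h import *
I,D=capture('side'); cv2.imwrite('pics/s2.png',cv2.resize(I[180:340,200:420],None,fx=3,fy=3)); print(ctrl.sense()['eef_pos'])
E
```

```text
[445.00573244 107.43145487 121.71667486]
```

View pics/s2.png

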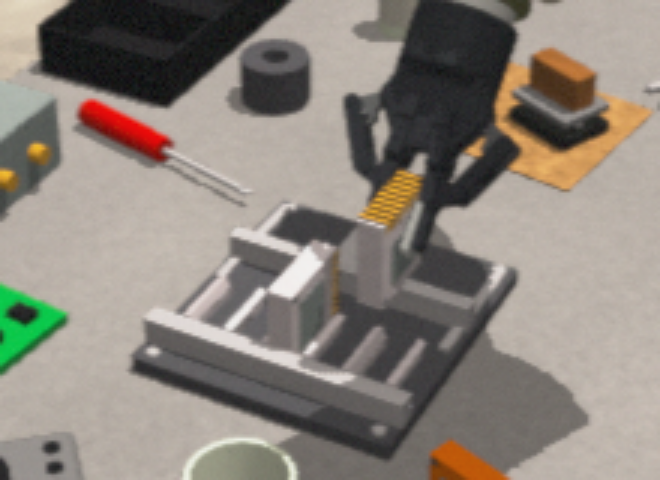

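Cassette held with its strip up (crop 392,200) above the near lane. Lowering it now.

Request:
apply_moves:
  targets:
    - [12,[0,0,-20],[0,0,0]]
    - [12,[0,0,-35],[0,0,0]]
    - [12,[0,0,-48],[0,0,0]]
    - [12,[0,0,-55],[0,0,0]]
    - [12,[0,0,-60],[0,0,0]]
    - [12,[0,0,-65],[0,0,0]]
    - [12,[0,0,-70],[0,0,0]]
    - [12,[0,0,-74],[0,0,0]]
    - [12,[0,0,-77],[0,0,0]]
    - [12,[0,0,-79],[0,0,0]]
    - [12,[0,0,-79],[0,0,0]]

```text
time_s: 11.5
eef_pos: [445.1, 106.9, 43.3]
ee_rot: [-0.271, 0.652, 0.654, 0.272]
force: [-5.6, -4.2, 12.1]
grip_width: 0.229
grip_force: 61.2
```

Request:
apply_moves:
  targets:
    - [36,[0,0,0],[0,0,0]]
    - [36,[0,0,0],[0,0,0]]
    - [36,[0,0,0],[0,0,0]]
    - [36,[0,0,0],[0,0,0]]
    - [36,[0,0,15],[0,0,0]]
    - [36,[0,0,45],[0,0,0]]
    - [36,[0,0,90],[0,0,0]]
    - [36,[20,0,130],[0,0,0]]
    - [36,[66,8,130],[0,0,0]]
    - [36,[66,8,130],[0,0,0]]
    - [36,[66,8,130],[0,0,0]]

```text
time_s: 12.6
eef_pos: [510.7, 115.2, 171.7]
ee_rot: [-0.271, 0.653, 0.654, 0.27]
force: [-0.1, 0.5, 0.3]
grip_width: 0.417
grip_force: 0.0
```

```bash
python3 - <<'E'
from h import *
I,D=capture('side'); cv2.imwrite('pics/s3.png',cv2.resize(I[180:340,200:420],None,fx=3,fy=3))
I,D=capture('top'); P=cloud('top',D)
for b in blobs(I,(8,60,60),(35,255,255),(250,255,300,282)): print('brass',b, onz('top',*b[0],85), [np.nanmedian(P[int(b[0][1])-1:int(b[0][1])+2,int(b[0][0])+k,2]) for k in(-8,-4,0,4,8)])
E
```

```text
brass (array([296.38235294, 257.91176471]), np.int32(34), ((296.0, 258.0), (6.0, 6.0), 90.0)) [476.73857055  34.72343975  85.        ] [np.float64(243.9558769551047), np.float64(424.04909950915817), np.float64(432.61808078721833), np.float64(443.1147068415146), np.float64(452.739275869777)]
brass (array([271.86082474, 269.17525773]), np.int32(194), ((271.5, 269.0), (8.0, 23.0), 90.0)) [444.21271119 101.70920084  85.        ] [np.float64(84.65209823577288), np.float64(87.98566844152583), np.float64(88.59219965089619), np.float64(83.55963223721892), np.float64(89.57505008775411)]
```

View pics/s3.png

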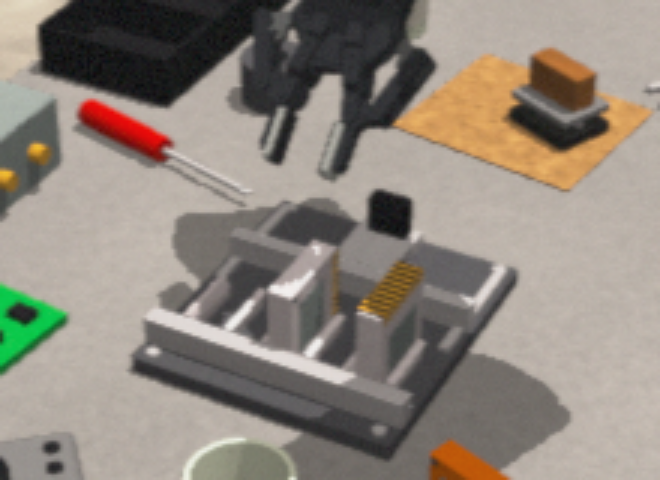

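Near cassette is seated with its strip up (crop 392,293; centre y≈102, top ≈86 mm). Next, the mid cassette.

Request:
apply_moves:
  targets:
    - [36,[0,1,-50],[0,0,0]]
    - [36,[0,1,-80],[0,0,0]]
    - [36,[0,1,-105],[0,0,0]]
    - [36,[0,1,-120],[0,0,0]]
    - [36,[0,1,-128],[0,0,0]]
    - [36,[0,1,-128],[0,0,0]]
    - [12,[0,1,-128],[0,0,0]]
    - [12,[0,1,-128],[0,0,0]]
    - [12,[0,1,-128],[0,0,0]]
    - [12,[0,1,-128],[0,0,0]]
    - [12,[0,1,-128],[0,0,0]]
    - [12,[0,1,-128],[0,0,0]]

```text
time_s: 13.9
eef_pos: [511.5, 115.8, 45.2]
ee_rot: [-0.27, 0.653, 0.654, 0.271]
force: [-0.7, -3.0, 6.3]
grip_width: 0.223
grip_force: 59.3
```

Request:
apply_moves:
  targets:
    - [12,[0,-4,2],[0,0,0]]
    - [12,[0,-8,8],[0,0,0]]
    - [12,[0,-8,30],[0,0,0]]
    - [12,[0,-8,55],[0,0,0]]
    - [12,[0,-8,80],[0,0,0]]
    - [12,[0,-9,80],[-8,0,0]]
    - [12,[0,-10,80],[-16,0,0]]
    - [12,[0,-11,80],[-24,0,0]]
    - [12,[0,-12,80],[-32,0,0]]
    - [12,[0,-13,80],[-40,0,0]]
    - [12,[0,-14,80],[-48,0,0]]
    - [12,[0,-15,80],[-56,0,0]]
    - [12,[0,-16,80],[-64,0,0]]
    - [12,[0,-17,80],[-72,0,0]]
    - [12,[0,-18,80],[-80,0,0]]
    - [12,[0,-19,78],[-88,0,0]]
    - [12,[0,-19,78],[-90,0,0]]
    - [12,[0,-19,78],[-90,0,0]]
    - [12,[0,-19,78],[-90,0,0]]

```text
time_s: 15.8
eef_pos: [511.3, 96.5, 122.7]
ee_rot: [0.27, 0.654, 0.654, -0.27]
force: [0.5, -1.0, -1.3]
grip_width: 0.227
grip_force: 58.8
```

Request:
apply_moves:
  targets:
    - [12,[0,0,-20],[0,0,0]]
    - [12,[0,0,-35],[0,0,0]]
    - [12,[0,0,-48],[0,0,0]]
    - [12,[0,0,-55],[0,0,0]]
    - [12,[0,0,-60],[0,0,0]]
    - [12,[0,0,-65],[0,0,0]]
    - [12,[0,0,-70],[0,0,0]]
    - [12,[0,0,-74],[0,0,0]]
    - [12,[0,0,-77],[0,0,0]]
    - [12,[0,0,-79],[0,0,0]]
    - [12,[0,0,-79],[0,0,0]]

```text
time_s: 16.9
eef_pos: [511.0, 96.9, 43.2]
ee_rot: [0.27, 0.653, 0.654, -0.271]
force: [-0.2, 0.1, -2.5]
grip_width: 0.227
grip_force: 58.8
```

Request:
apply_moves:
  targets:
    - [12,[0,0,-1],[0,0,0]]
    - [12,[0,0,-1.5],[0,0,0]]
    - [12,[0,0,-1.5],[0,0,0]]

```text
time_s: 17.2
eef_pos: [511.2, 97.0, 42.2]
ee_rot: [0.271, 0.653, 0.654, -0.271]
force: [-1.6, 1.8, 1.4]
grip_width: 0.229
grip_force: 59.4
```

Touching. Release, retreat, level the tool and go above the handle (now about y=-34).

Request:
apply_moves:
  targets:
    - [36,[0,0,0],[0,0,0]]
    - [36,[0,0,0],[0,0,0]]
    - [36,[0,0,0],[0,0,0]]
    - [36,[0,0,0],[0,0,0]]
    - [36,[0,0,15],[0,0,0]]
    - [36,[0,0,45],[0,0,0]]
    - [36,[0,0,90],[0,0,0]]
    - [60,[0,-40,120],[8,0,0]]
    - [60,[0,-80,120],[16,0,0]]
    - [60,[0,-120,120],[24,0,0]]
    - [60,[0,-132,120],[32,0,0]]
    - [60,[0,-132,120],[40,0,0]]
    - [60,[0,-132,120],[45,0,0]]
    - [60,[0,-132,120],[45,0,0]]
    - [60,[0,-132,120],[45,0,0]]
    - [60,[0,-132,120],[45,0,0]]

```text
time_s: 18.8
eef_pos: [510.9, -34.3, 162.0]
ee_rot: [0.001, 0.706, 0.708, -0.001]
force: [-0.2, -0.6, -0.4]
grip_width: 0.703
grip_force: 0.0
```

```bash
python3 - <<'E'
from h import *
np.set_printoptions(precision=1,suppress=True)
print(ctrl.sense()['eef_pos'])
I,D=capture('top'); P=cloud('top',D)
for b in blobs(I,(8,60,60),(35,255,255),(250,235,285,282)): print('brass',b, onz('top',*b[0],85), [np.nanmedian(P[int(b[0][1])-1:int(b[0][1])+2,int(b[0][0])+k,2]) for k in(-8,-4,0,4,8)])
J,D=capture('side'); cv2.imwrite('pics/s4.png',np.hstack([cv2.resize(J[180:340,200:420],(440,320)),cv2.resize(I[200:300,240:340],(320,320))]))
E
```

```text
[510.9 -34.3 162. ]
brass (array([271.9, 245.3]), np.int32(189), ((272.0, 245.0), (8.0, 22.0), 90.0)) [510.4 103.5  85. ] [np.float64(86.06814278790489), np.float64(90.22274592281451), np.float64(87.62233115059394), np.float64(88.28916495875728), np.float64(87.90529596185615)]
brass (array([269.3, 269.1]), np.int32(154), ((269.5, 269.0), (8.0, 19.0), 90.0)) [444.3 108.7  85. ] [np.float64(87.45024795939071), np.float64(88.10840690012242), np.float64(86.8138657354832), np.float64(83.30100154809156), np.float64(86.59167887299827)]
```

View pics/s4.png

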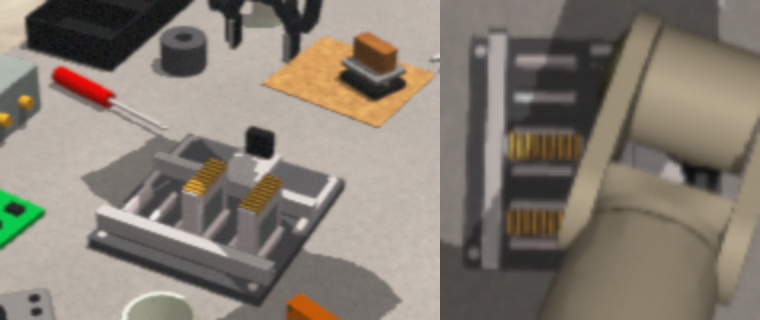

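Both strips are up (side crop 205,175 and 262,192). Now I'll grip the handle and push the jaw home.

Request:
apply_moves:
  targets:
    - [60,[0,0,-40],[0,0,0]]
    - [60,[0,0,-80],[0,0,0]]
    - [60,[0,0,-105],[0,0,0]]
    - [60,[0,0,-120],[0,0,0]]
    - [60,[0,0,-128],[0,0,0]]
    - [60,[0,0,-128],[0,0,0]]
    - [25,[0,0,-128],[0,0,0]]
    - [25,[0,0,-128],[0,0,0]]
    - [25,[0,0,-128],[0,0,0]]
    - [25,[0,0,-128],[0,0,0]]
    - [25,[0,0,-128],[0,0,0]]
    - [25,[0,0,-128],[0,0,0]]
    - [25,[0,0,-128],[0,0,0]]
  squeeze: 70

```text
time_s: 20.2
eef_pos: [511.7, -35.1, 35.0]
ee_rot: [0.001, 0.707, 0.708, 0.001]
force: [-0.3, 0.7, 6.8]
grip_width: 0.383
grip_force: 69.9
```

Request:
apply_moves:
  targets:
    - [25,[0,4,0],[0,0,0]]
    - [25,[0,8,0],[0,0,0]]
    - [25,[0,12,0],[0,0,0]]
    - [25,[0,16,0],[0,0,0]]
    - [25,[0,19,0],[0,0,0]]
    - [25,[0,22,0],[0,0,0]]
    - [25,[0,24,0],[0,0,0]]
    - [25,[0,26,0],[0,0,0]]
    - [25,[0,27,0],[0,0,0]]
    - [25,[0,28,0],[0,0,0]]
    - [25,[0,28,0],[0,0,0]]

```text
time_s: 21.3
eef_pos: [511.8, -8.1, 35.0]
ee_rot: [0.001, 0.706, 0.708, 0.0]
force: [-1.8, -5.3, 5.0]
grip_width: 0.382
grip_force: 69.9
```

Request:
apply_moves:
  targets:
    - [25,[0,1,0],[0,0,0]]
    - [25,[0,2,0],[0,0,0]]
    - [25,[0,3,0],[0,0,0]]
    - [25,[0,3,0],[0,0,0]]
    - [25,[0,3,0],[0,0,0]]

```text
time_s: 21.8
eef_pos: [511.8, -5.1, 35.0]
ee_rot: [0.001, 0.706, 0.708, 0.0]
force: [-2.0, -5.7, 5.7]
grip_width: 0.38
grip_force: 69.9
```

Request:
apply_moves:
  targets:
    - [25,[0,0.7,0],[0,0,0]]
    - [25,[0,1.4,0],[0,0,0]]
    - [25,[0,2,0],[0,0,0]]
    - [25,[0,2,0],[0,0,0]]
    - [25,[0,2,0],[0,0,0]]

```text
time_s: 22.3
eef_pos: [511.8, -3.2, 35.1]
ee_rot: [0.002, 0.706, 0.708, 0.0]
force: [-1.5, -6.2, 6.1]
grip_width: 0.389
grip_force: 69.9
```

Request:
apply_moves:
  targets:
    - [25,[0,0.7,0],[0,0,0]]
    - [25,[0,1.4,0],[0,0,0]]
    - [25,[0,2,0],[0,0,0]]
    - [25,[0,2,0],[0,0,0]]
    - [25,[0,2,0],[0,0,0]]

```text
time_s: 22.8
eef_pos: [511.8, -2.7, 35.1]
ee_rot: [0.002, 0.706, 0.708, -0.001]
force: [-2.9, -16.8, 5.5]
grip_width: 0.38
grip_force: 69.8
```

Request:
apply_moves:
  targets:
    - [25,[0,1,0],[0,0,0]]
    - [25,[0,1.5,0],[0,0,0]]
    - [25,[0,1.5,0],[0,0,0]]
    - [25,[0,1.5,0],[0,0,0]]

```text
time_s: 23.2
eef_pos: [511.8, -2.6, 35.0]
ee_rot: [0.003, 0.706, 0.708, -0.002]
force: [-4.4, -26.8, 4.0]
grip_width: 0.383
grip_force: 69.8
```

Home at 27 N. Release, rise, and move aside to look at the block.

Request:
apply_moves:
  targets:
    - [60,[0,1,0],[0,0,0]]
    - [60,[0,0,0],[0,0,0]]
    - [60,[0,0,0],[0,0,0]]
    - [60,[0,0,0],[0,0,0]]
    - [60,[0,0,40],[0,0,0]]
    - [60,[0,0,85],[0,0,0]]
    - [60,[0,0,135],[0,0,0]]
    - [60,[-40,-20,165],[0,0,0]]
    - [60,[-80,-40,165],[0,0,0]]
    - [60,[-110,-60,165],[0,0,0]]
    - [60,[-110,-60,165],[0,0,0]]
    - [60,[-110,-60,165],[0,0,0]]

```text
time_s: 24.4
eef_pos: [401.1, -58.7, 199.2]
ee_rot: [0.0, 0.707, 0.707, 0.0]
force: [0.0, 0.4, 0.1]
grip_width: 0.704
grip_force: 0.0
```

```bash
cat > look.py <<'E'
from h import *
import sys
np.set_printoptions(precision=1,suppress=True)
print(ctrl.sense()['eef_pos'])
I,D=capture('top'); J,DS=capture('side')
for b in blobs(I,(8,60,60),(35,255,255),(250,235,285,282)): print('brass',b[:2], onz('top',*b[0],85))
cv2.imwrite(f'pics/{sys.argv[1]}.png',np.hstack([cv2.resize(J[180:340,200:420],(440,320)),cv2.resize(I[215:295,370:450],(320,320),interpolation=cv2.INTER_CUBIC)]))
# block via depth cloud (side, sharper): points 55..75 mm high near mat = bar top; bar top plane
for n,d in(('side',DS),('top',D)):
    P=cloud(n,d); m=(P[...,2]>58)&(P[...,2]<80)&(abs(P[...,0]-465)<90)&(abs(P[...,1]+275)<90)
    Q=P[m]; r=cv2.minAreaRect(Q[:,:2].astype(np.float32)); print(n,len(Q),np.median(Q,0),r)
# bar by colour
for n,M,z0 in(('top',I,(375,235,440,295)),('side',J,(350,180,420,235))):
    for b in blobs(M,(3,100,60),(14,255,165),z0,amin=60): print(n,b, onz(n,*b[0],67))
E
python3 look.py s5
```

```text
[401.1 -58.7 199.2]
brass (array([269.9, 245.2]), np.int32(195)) [510.7 109.2  85. ]
brass (array([269., 269.]), np.int32(200)) [444.5 109.6  85. ]
side 165 [ 461.4 -276.3   65.6] ((460.0280456542969, -278.68798828125), (34.559059143066406, 60.435462951660156), 56.53114700317383)
top 202 [ 461.7 -282.    68.6] ((461.51763916015625, -281.7358093261719), (26.82499122619629, 59.08734130859375), 66.12660217285156)
top (array([409.8, 265.1]), np.int32(209), ((410.00006103515625, 265.0000305175781), (9.838698387145996, 23.255107879638672), 26.56505012512207)) [ 464.2 -282.2   67. ]
side (array([387.1, 208.2]), np.int32(184), ((386.71099853515625, 207.998779296875), (23.261032104492188, 12.74171257019043), 20.2248592376709)) [ 448.4 -245.7   67. ]
```

View pics/s5.png

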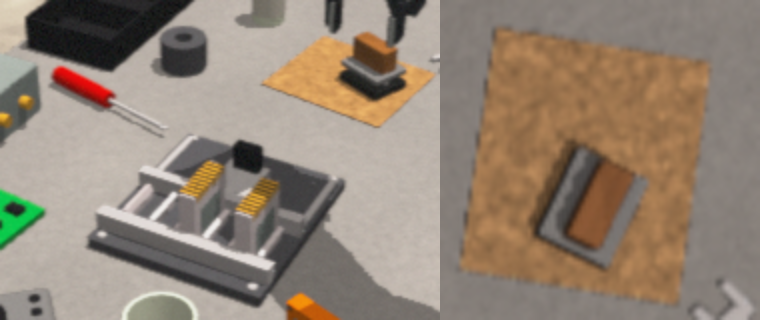

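Both cassettes are clamped (y≈109.2 and 109.6, strips up at left-crop 205,180 and 260,195). The block is undisturbed at (463,-281.5), its bar at right-crop (602,203) with long axis at about -25°. I'll go above it with yaw +65°.

Request:
apply_moves:
  targets:
    - [50,[62,-223,-80],[0,0,65]]
    - [50,[62,-223,-80],[0,0,65]]
    - [50,[62,-223,-80],[0,0,65]]
    - [50,[62,-223,-80],[0,0,65]]
    - [50,[62,-223,-80],[0,0,65]]
    - [50,[62,-223,-80],[0,0,65]]
    - [50,[62,-223,-80],[0,0,65]]
    - [50,[62,-223,-80],[0,0,65]]
    - [50,[62,-223,-80],[0,0,65]]
    - [50,[62,-223,-80],[0,0,65]]
    - [50,[62,-223,-80],[0,0,65]]

```text
time_s: 25.6
eef_pos: [463.4, -281.3, 118.6]
ee_rot: [-0.0, 0.216, 0.976, 0.0]
force: [-0.4, -1.0, 0.2]
grip_width: 0.579
grip_force: 0.0
```

```bash
python3 - <<'E'
from h import *
I,D=capture('side'); print(ctrl.sense()['eef_pos']); cv2.imwrite('pics/s6.png',cv2.resize(I[130:250,320:460],None,fx=4,fy=4))
E
```

```text
[ 463.26656071 -281.34544574  118.6870769 ]
```

View pics/s6.png

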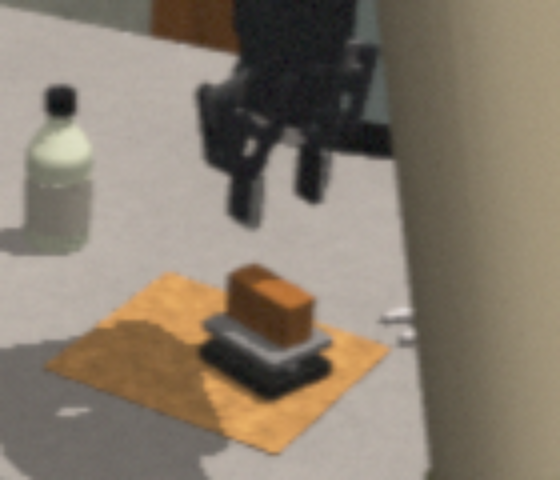

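The fingers (crop 245,205 and 312,185) straddle the bar's short side, above (270,300). Descend and grip.

Request:
apply_moves:
  targets:
    - [50,[0,0,-30],[0,0,0]]
    - [50,[0,0,-50],[0,0,0]]
    - [50,[0,0,-65],[0,0,0]]
    - [50,[0,0,-73],[0,0,0]]
    - [50,[0,0,-77],[0,0,0]]
    - [50,[0,0,-77],[0,0,0]]
    - [15,[0,0,-77],[0,0,0]]
    - [15,[0,0,-77],[0,0,0]]
    - [15,[0,0,-77],[0,0,0]]
    - [15,[0,0,-77],[0,0,0]]
    - [15,[0,0,-77],[0,0,0]]
    - [15,[0,0,-77],[0,0,0]]
    - [15,[0,0,-77],[0,0,0]]
  squeeze: 60

```text
time_s: 26.95
eef_pos: [463.3, -281.8, 42.0]
ee_rot: [0.0, 0.216, 0.976, -0.0]
force: [2.2, -2.1, 1.2]
grip_width: 0.293
grip_force: 61.5
```

Request:
apply_moves:
  targets:
    - [15,[0,0,30],[0,0,0]]
    - [15,[0,0,80],[0,0,0]]
    - [15,[0,0,130],[0,0,0]]
    - [15,[-18,358,130],[0,0,-65]]
    - [15,[-18,358,130],[0,0,-65]]
    - [15,[-18,358,130],[0,0,-65]]
    - [15,[-18,358,130],[0,0,-65]]
    - [15,[-18,358,130],[0,0,-65]]
    - [15,[-18,358,130],[0,0,-65]]
    - [15,[-18,358,130],[0,0,-65]]
    - [15,[-18,358,130],[0,0,-65]]
    - [15,[-18,358,130],[0,0,-65]]
    - [15,[-18,358,130],[0,0,-65]]
    - [15,[-18,358,130],[0,0,-65]]
    - [15,[-18,358,130],[0,0,-65]]

```text
time_s: 28.45
eef_pos: [445.0, 75.8, 171.6]
ee_rot: [-0.0, 0.707, 0.708, -0.0]
force: [0.0, -0.1, -2.6]
grip_width: 0.292
grip_force: 62.8
```

```bash
python3 - <<'E'
from h import *
np.set_printoptions(precision=1,suppress=True)
s=ctrl.sense(); print(s['eef_pos'],s['force'])
I,D=capture('side'); cv2.imwrite('pics/s7.png',cv2.resize(I[180:340,240:400],None,fx=3.5,fy=3.5))
for b in blobs(I,(3,100,50),(14,255,175),(260,180,380,270),amin=20): print(b)
P=cloud('side',D)
print(proj('side',[s['eef_pos'][0],s['eef_pos'][1],s['eef_pos'][2]-40]))
E
```

```text
[445.   75.8 171.6] [ 0.  -0.1 -2.6]
(array([333.6, 233.3]), np.int32(285), ((333.5, 232.5), (27.0, 15.0), 90.0))
[np.float64(334.987217805502), np.float64(251.3894847680475)]
```

View pics/s7.png

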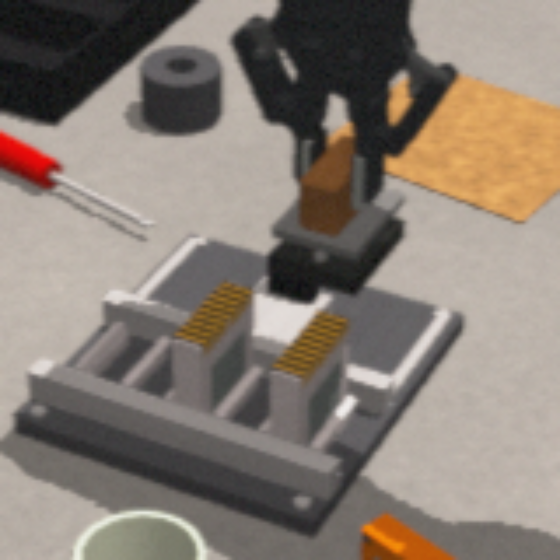

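Block held level (crop 350,225) above the jaw end of the near cassette. I'll check its centre against the TCP.

```bash
python3 - <<'E'
from h import *
np.set_printoptions(precision=1,suppress=True)
d=lambda p:np.array(p)/3.5+[240,180]-0.36
for p,z in(((275,228),163.6),((325,250),163.6),((400,205),163.6),((355,228),171),((302,182),197),((331,192),197)): print(p,z,onz('side',*d(p),z))
E
```

```text
(275, 228) 163.6 [466.2 112.2 163.6]
(325, 250) 163.6 [430.8 118.9 163.6]
(400, 205) 163.6 [411.7  56.4 163.6]
(355, 228) 171 [420.6 100.7 171. ]
(302, 182) 197 [451.8 107.4 197. ]
(331, 192) 197 [432.6 109.1 197. ]
```

Request:
apply_moves:
  targets:
    - [15,[0,0,-20],[0,0,0]]
    - [15,[0,0,-36],[0,0,0]]
    - [15,[0,0,-43],[0,0,0]]
    - [15,[0,0,-46],[0,0,0]]
    - [15,[0,0,-48],[0,0,0]]
    - [15,[0,0,-50],[0,0,0]]
    - [15,[0,0,-51],[0,0,0]]
    - [15,[0,0,-51],[0,0,0]]

```text
time_s: 29.3
eef_pos: [445.4, 76.2, 121.3]
ee_rot: [0.001, 0.706, 0.708, 0.0]
force: [-1.2, -2.8, 3.8]
grip_width: 0.294
grip_force: 63.6
```

Request:
apply_moves:
  targets:
    - [15,[0,4,0],[0,0,0]]
    - [15,[0,8,0],[0,0,0]]
    - [15,[0,12,0],[0,0,0]]
    - [15,[0,16,0],[0,0,0]]
    - [15,[0,20,0],[0,0,0]]
    - [15,[0,24,0],[0,0,0]]
    - [15,[0,28,0],[0,0,0]]
    - [15,[0,32,0],[0,0,0]]
    - [15,[0,36,0],[0,0,0]]
    - [15,[0,40,0],[0,0,0]]
    - [15,[0,44,0],[0,0,0]]
    - [15,[0,48,0],[0,0,0]]
    - [15,[0,52,0],[0,0,0]]
    - [15,[0,56,0],[0,0,0]]
    - [15,[0,60,0],[0,0,0]]
    - [15,[0,64,0],[0,0,0]]
    - [15,[0,64,0],[0,0,0]]

```text
time_s: 31.0
eef_pos: [445.0, 141.0, 120.8]
ee_rot: [-0.0, 0.706, 0.708, 0.0]
force: [1.6, -0.5, 3.8]
grip_width: 0.292
grip_force: 63.7
```

Near stroke done under steady force. Lift and go to the mid lane's jaw end.

Request:
apply_moves:
  targets:
    - [15,[0,0,15],[0,0,0]]
    - [15,[0,0,45],[0,0,0]]
    - [15,[0,-20,50],[0,0,0]]
    - [15,[33,-50,50],[0,0,0]]
    - [15,[66,-64,50],[0,0,0]]
    - [15,[66,-64,50],[0,0,0]]
    - [15,[66,-64,50],[0,0,0]]
    - [15,[66,-64,30],[0,0,0]]
    - [15,[66,-64,14],[0,0,0]]
    - [15,[66,-64,8],[0,0,0]]
    - [15,[66,-64,4],[0,0,0]]
    - [15,[66,-64,2],[0,0,0]]
    - [15,[66,-64,0],[0,0,0]]
    - [15,[66,-64,0],[0,0,0]]

```text
time_s: 32.4
eef_pos: [511.2, 76.7, 121.4]
ee_rot: [0.0, 0.707, 0.708, 0.0]
force: [-1.5, 2.6, 3.8]
grip_width: 0.29
grip_force: 63.8
```

Request:
apply_moves:
  targets:
    - [15,[0,4,0],[0,0,0]]
    - [15,[0,8,0],[0,0,0]]
    - [15,[0,12,0],[0,0,0]]
    - [15,[0,16,0],[0,0,0]]
    - [15,[0,20,0],[0,0,0]]
    - [15,[0,24,0],[0,0,0]]
    - [15,[0,28,0],[0,0,0]]
    - [15,[0,32,0],[0,0,0]]
    - [15,[0,36,0],[0,0,0]]
    - [15,[0,40,0],[0,0,0]]
    - [15,[0,44,0],[0,0,0]]
    - [15,[0,48,0],[0,0,0]]
    - [15,[0,52,0],[0,0,0]]
    - [15,[0,56,0],[0,0,0]]
    - [15,[0,60,0],[0,0,0]]
    - [15,[0,64,0],[0,0,0]]
    - [15,[0,64,0],[0,0,0]]

```text
time_s: 34.1
eef_pos: [511.0, 141.1, 120.8]
ee_rot: [-0.0, 0.706, 0.708, 0.0]
force: [-0.0, -0.9, 5.1]
grip_width: 0.291
grip_force: 63.9
```

Request:
apply_moves:
  targets:
    - [15,[0,0,15],[0,0,0]]
    - [15,[0,0,45],[0,0,0]]
    - [15,[0,0,60],[0,0,0]]
    - [15,[-28,-417,60],[0,0,65]]
    - [15,[-28,-417,60],[0,0,65]]
    - [15,[-28,-417,60],[0,0,65]]
    - [15,[-28,-417,60],[0,0,65]]
    - [15,[-28,-417,60],[0,0,65]]
    - [15,[-28,-417,60],[0,0,65]]
    - [15,[-28,-417,60],[0,0,65]]
    - [15,[-28,-417,60],[0,0,65]]
    - [15,[-28,-417,60],[0,0,65]]
    - [15,[-28,-417,60],[0,0,65]]
    - [15,[-28,-417,60],[0,0,65]]
    - [15,[-28,-417,20],[0,0,65]]
    - [15,[-28,-417,-20],[0,0,65]]
    - [15,[-28,-417,-50],[0,0,65]]
    - [15,[-28,-417,-65],[0,0,65]]
    - [15,[-28,-417,-65],[0,0,65]]

```text
time_s: 36.0
eef_pos: [482.3, -273.7, 53.5]
ee_rot: [-0.002, 0.215, 0.977, 0.002]
force: [-1.3, -0.1, -0.7]
grip_width: 0.29
grip_force: 63.0
```

Request:
apply_moves:
  targets:
    - [15,[0,0,-4],[0,0,0]]
    - [15,[0,0,-8],[0,0,0]]
    - [15,[0,0,-11],[0,0,0]]
    - [15,[0,0,-13],[0,0,0]]
    - [15,[0,0,-14],[0,0,0]]
    - [15,[0,0,-14],[0,0,0]]

```text
time_s: 36.6
eef_pos: [483.3, -276.5, 42.1]
ee_rot: [0.0, 0.216, 0.976, 0.0]
force: [-0.0, 2.2, 0.9]
grip_width: 0.296
grip_force: 63.6
```

Request:
apply_moves:
  targets:
    - [50,[0,0,0],[0,0,0]]
    - [50,[0,0,0],[0,0,0]]
    - [50,[0,0,0],[0,0,0]]
    - [50,[0,0,0],[0,0,0]]
    - [50,[0,0,0],[0,0,0]]
    - [50,[0,0,20],[0,0,0]]
    - [50,[0,0,50],[0,0,0]]
    - [50,[0,0,100],[0,0,0]]
    - [50,[0,0,150],[0,0,0]]
    - [50,[-80,40,170],[0,0,0]]
    - [50,[-120,60,170],[0,0,0]]
    - [50,[-160,-140,170],[0,0,0]]
    - [50,[-160,-140,170],[0,0,0]]
    - [50,[-160,-140,170],[0,0,0]]
    - [50,[-160,-140,170],[0,0,0]]
    - [50,[-160,-140,170],[0,0,0]]
    - [50,[-160,-140,170],[0,0,0]]

```text
time_s: 38.3
eef_pos: [322.6, -416.8, 211.4]
ee_rot: [-0.0, 0.216, 0.976, 0.0]
force: [-0.3, 0.7, -0.4]
grip_width: 0.584
grip_force: 0.0
```

```bash
python3 look.py s8
```

```text
[ 322.6 -416.8  211.4]
brass (array([269.9, 245.2]), np.int32(196)) [510.6 109.1  85. ]
brass (array([269.1, 269.1]), np.int32(199)) [444.4 109.5  85. ]
side 166 [ 480.9 -269.8   65.7] ((481.72210693359375, -273.19549560546875), (32.60295104980469, 64.66773223876953), 67.26034545898438)
top 204 [ 481.6 -275.2   67.9] ((482.292236328125, -276.29718017578125), (27.210073471069336, 60.89999771118164), 66.86849975585938)
top (array([407.9, 257.6]), np.int32(205), ((408.1999816894531, 257.1000061035156), (9.391486167907715, 23.255107879638672), 26.56505012512207)) [ 485.2 -277.    67. ]
side (array([380. , 206.1]), np.int32(221), ((379.0384826660156, 205.3076934814453), (23.938701629638672, 14.38802719116211), 29.744882583618164)) [ 468.5 -246.8   67. ]
```

View pics/s8.png

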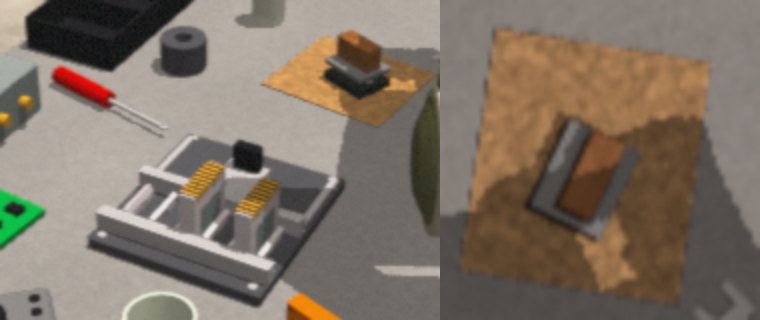

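The block stands on the mat (right crop 585,175) and both cassettes are clamped with strips up (left crop 205,180 and 260,195). Handing in.

```bash
python3 -c "
from rig import ctrl
print(ctrl.finish_job())"
```

```text
the job is handed in; nothing more can be done
None
```

I handed the job in at about 38 s: the two cassettes present (near and mid; the far lane was empty) are turned strip-up and clamped with the jaw home, each strip was wiped once from jaw end to stop end, near first, and the block stands back on its mat.

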